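# Charge the bead tumbler

## Robot

A 6-joint arm with a two-finger parallel gripper is mounted at the origin on a cart in front of the work surface, level with it; the furniture and walls round the work are solid. World frame = base frame: x ahead of the robot, y to its left, z up, the work surface at z = 0. Lengths are in m, angles in rad, forces in N, time in s.
With the tool pointing down it reaches from about 0.35 to 0.775 m from the base axis. Payload 5.5 kg.
Tool frame: the origin (TCP) lies between the finger pads; the fingertips stand ahead of it and the grasp point (between the pads) lies 5 mm behind it (robot.tips_ahead is the z of the fingertips in the tool frame, in m); z points along the fingers, y is the line along which they close (so a half turn about z gives the same grasp; the last joint's range is limited). The gripper opens to 85 mm and grips with 20 to 120 N. Pads are 22 mm wide; open, the fingers measure 114 mm over their backs; the gripper's body (76 mm by 85 mm) begins 54 mm behind the grasp point. The pads swing forward as they close: fully open they stand 13 mm farther back than shut.
Start: joints at [1.197, 0.313, 0.046, 1.304, 0, 1.431], TCP at [0.133, 0.559, 0.211] pointing down, gripper open.
Joint ranges: [-2.76, 2.76], [-0.86, 1.69], [-1.03, 1.26], [-2.2, 2.34], [-1.47, 1.5], [-3.14, 3.14]. Speed limits (rad/s): [2.57, 2.57, 3.14, 3.14, 3.14, 3.14].

## Interface

Orientations are given as a unit quaternion [w, x, y, z].
In Python, from plant import robot, cams, workorder gives the robot as it stands. Calls block until the motion is done:
- robot.move_pose(position, orientation): joint-space move of the TCP to a pose.
- robot.move_linear(position, frame=None, max_speed=0.15): straight line of the TCP; frame=None keeps the orientation; max_speed is the mean speed in m/s.
- robot.goto_joints(angles): joint-space move.
- robot.move_gripper(opening, newtons=None): opening from 0.0 (shut) to 1.0 (fully open); newtons is the grip in N (None keeps the last); returns when the fingers have stopped.
- robot.dwell(seconds).
- robot.inverse_kinematics(position, orientation): joint angles nearest the present ones, or None.
- robot.get_obs(): the state.
- cams.capture(name): name is "scene" or "top" or "wrist"; returns a dict with "img" (420x560x3 uint8, blue, green, red), "mtx" (3x3 intrinsics, pixels), "rvec" (rotation vector, rad) and "tvec" (3), from world to camera coordinates, as OpenCV has them. Camera axes: x right, y down, z forward; pixel columns grow to the right and rows downward; lengths in m; the calibration is good to about 2 mm. A picture is of the moment at which its call begins. There is no depth.
A pose or a line that the arm cannot do raises robot.Unreachable and nothing moves.
- workorder.finish_job(): hands the job in; it is judged then, once.
Trained networks look in the newest picture that a camera, given by its name, has taken for a name from the list of things; names that differ only in an ending like _2 or _b are one class to them, and where a whole thing is asked for, a point or a joint stands for the part that bears it (a point fixed in the world has none). Each returns a list of dicts, best first, with "confidence" (0 to 1); they miss things now and then, are a little off and sometimes report something else, mostly with a low value. They report only what shows in the picture. A call takes as long as a camera call.
- cams.find_in(target, camera): "location" ([column, row] in pixels, amid what is visible of it).
The state is a dict: "time_s": time; "joint_positions": joint angles; "qvel": joint speeds; "joint_torque": joint torques, N m; "position": TCP position; "tool_rot": TCP orientation; "wrist_force": force on the tool from outside, world axes, zero at the start; "wrist_torque": the same for the moment, N m; "grip_width": opening from 0.0 (shut) to 1.0 (fully open); "grasp_force": force on a finger pad.
Only numpy, scipy, OpenCV 4.12 (cv2) and the standard library are available. Lean on these libraries where they do the work, as an engineer would, in place of code of your own. Each camera call takes 0.05 s, during which the arm holds its last target. There are 200 camera calls.

## Task

Charge the bench tumbler with the batch of dried clay beads: slide its hatch fully open, scoop all the beads out of the tub with the metal scoop, a few at a time, and tip them into the trough. Then slide the hatch fully shut and, only when it is shut, push the switch over to start the machine; the scoop must end up lying flat in the emptied tub. The beads are brittle, so never grip or push them with the gripper itself, and leave the beaker and the spray bottle where they stand.

Things in the scene. Friction and masses are not known exactly. Their poses are not given: they have to be found in the camera images.
- tub: Milky plastic tub with the beads, stuck to the table. Origin: centre of its underside; z up, y along its length. Inside 130 mm (x) by 170 mm (y), upright walls, floor 2 mm and rim 52 mm above the origin; outside 155 x 210 mm. At the start the beads lie in its +y half (centres at y 9 to 73 mm), standing on their flat ends; the other end is clear for the scoop.
- tumbler: Bench tumbler, fixed: an open trough in front, a motor housing behind it (x 72 to 185 mm, y +-64 mm, top 122 mm), both on one base plate. Origin: on the table under the centre of the trough; +x from the trough to the motor, z up. On its right stands a control box (x 89 to 165 mm, y -123 to -73 mm, top 72 mm) with the switch.
- trough_in (a point): Centre of the floor of the trough, 44 mm above the table; axes as the tumbler's. The trough is 120 x 120 mm inside with upright walls; its rim is 81 mm above this point. On the rims at y = +-64 mm two rails for the hatch run along x; their tops are 93 mm above this point (137 mm above the table) and they leave 114 mm clear between them.
- hatch (a joint): Sliding hatch, an aluminium plate over the trough, in m: 0 = fully shut, 0.118 = fully open; it slides along the tumbler's +x to open. It stands shut or a little open at the start, stays where it is left and moves with about 2 N.
- hatch_pull (a point): Centre of the hatch's black upright pull: a bar 12 mm thick (along the tumbler's x), 62 mm long (along its y), 26 mm high, near the front edge of the hatch; its centre moves with the hatch, 46 mm in front of the trough's centre when shut and 143 mm above the table.
- switch (a joint): Toggle lever on the control box, in rad: 0 = off (leans to the tumbler's -x), 1.0 = on (leans to +x). Stays where it is put; a push of about 2 N along the tumbler's +x against the tip moves it.
- switch_tip (a point): Centre of the 26 mm ball on the end of the switch lever, a short steel stick that stands on a black block (70 x 50 x 25 mm) on the control box; about 134 mm above the table. When on, the ball lies about 43 mm farther along the tumbler's +x, at the same height.
- scoop_grip (a point): Centre of the scoop's black grip: a bar 66 mm long (scoop's x), 16 mm wide (y), 20 mm high (z), held level by a strap at the back of the pan; the point is 80 mm above the pan's underside and 36 mm behind the pan's middle (above the back wall). Its axes are the scoop's: x to the open nose, z up. Scoop mass about 220 g; a grip of 40 to 80 N holds it well.
- scoop_lip (a point): Middle of the front edge of the scoop's pan, on its underside, 70 mm ahead of the grip. Pan (polished, friction about 0.3): 68 mm long, 72 mm wide outside (68 mm inside), sheet 2 mm thick with the front 18 mm thinned to a sharp lip; back wall 36 mm high, side walls 31 mm high along the rear 42 mm only; the front 26 mm has no sides.
- beaker: Brown beaker, 69 mm across, 91 mm high; origin at the centre of its underside. Leave it standing where it is.
- spray_bottle: Clear pump spray bottle, 54 mm across, 132 mm high; origin at the centre of its underside. Leave it standing where it is.
- bead_0_center (a point): Centre of a turned clay bead: a 23 mm ball with flat ends, 22 mm from flat to flat, 16 g, smooth and slippery (friction about 0.3); bored along its z. It rolls when on its side, and slides or tips off a flat end on a slope above about 17 degrees. Absent in some starts.
- bead_1_center (a point): Centre of a turned clay bead: a 23 mm ball with flat ends, 22 mm from flat to flat, 16 g, smooth and slippery (friction about 0.3); bored along its z. It rolls when on its side, and slides or tips off a flat end on a slope above about 17 degrees. Absent in some starts.
- bead_2_center (a point): Centre of a turned clay bead: a 23 mm ball with flat ends, 22 mm from flat to flat, 16 g, smooth and slippery (friction about 0.3); bored along its z. It rolls when on its side, and slides or tips off a flat end on a slope above about 17 degrees. Absent in some starts.
- bead_3_center (a point): Centre of a turned clay bead: a 23 mm ball with flat ends, 22 mm from flat to flat, 16 g, smooth and slippery (friction about 0.3); bored along its z. It rolls when on its side, and slides or tips off a flat end on a slope above about 17 degrees. Absent in some starts.
- bead_4_center (a point): Centre of a turned clay bead: a 23 mm ball with flat ends, 22 mm from flat to flat, 16 g, smooth and slippery (friction about 0.3); bored along its z. It rolls when on its side, and slides or tips off a flat end on a slope above about 17 degrees. Absent in some starts.
- bead_5_center (a point): Centre of a turned clay bead: a 23 mm ball with flat ends, 22 mm from flat to flat, 16 g, smooth and slippery (friction about 0.3); bored along its z. It rolls when on its side, and slides or tips off a flat end on a slope above about 17 degrees. Absent in some starts.
- bead_6_center (a point): Centre of a turned clay bead: a 23 mm ball with flat ends, 22 mm from flat to flat, 16 g, smooth and slippery (friction about 0.3); bored along its z. It rolls when on its side, and slides or tips off a flat end on a slope above about 17 degrees. Absent in some starts.
- bead_7_center (a point): Centre of a turned clay bead: a 23 mm ball with flat ends, 22 mm from flat to flat, 16 g, smooth and slippery (friction about 0.3); bored along its z. It rolls when on its side, and slides or tips off a flat end on a slope above about 17 degrees. Absent in some starts.
- bead_8_center (a point): Centre of a turned clay bead: a 23 mm ball with flat ends, 22 mm from flat to flat, 16 g, smooth and slippery (friction about 0.3); bored along its z. It rolls when on its side, and slides or tips off a flat end on a slope above about 17 degrees. Absent in some starts.
- bead_9_center (a point): Centre of a turned clay bead: a 23 mm ball with flat ends, 22 mm from flat to flat, 16 g, smooth and slippery (friction about 0.3); bored along its z. It rolls when on its side, and slides or tips off a flat end on a slope above about 17 degrees. Absent in some starts.

How it is judged:
By the outcome, as a careful person would: the job done as asked, in the order asked, and still so for the second after the job is handed in, with the robot touching nothing.
Of bead_0, bead_1, bead_2, bead_3, bead_4, bead_5, bead_6, bead_7, bead_8, bead_9 only 7 to 10 are there at a start; the rules pass over those that are not, and their reading is None.
At some moment in a run one of scoop may be knocked a few centimetres aside while the robot is not near it.
It also fails if it takes over 210 s, if anything falls off the work surface, if the arm or the gripper's body presses on something with over 40 N, if the wrist force passes 120 N, or if a joint passes its speed limit or range.

## Working session

There is one attempt and no reset: what is moved stays moved. The work goes in short steps, each a Python script; the robot and the scene stay as the last script left them, time stands still between calls to the robot, and variables do not carry over. Pictures are saved under pics/ and viewed, at most 15 in all, crops included, and the job is handed in when it is done.

```bash
ls; mkdir -p pics; python3 - <<'E'
from plant import robot,cams,workorder
import cv2,numpy as np
print(robot.get_obs(), robot.tips_ahead)
ims=[]
for c in ("scene","top"):
    r=cams.capture(c); cv2.imwrite(f"pics/{c}0.png",r["img"])
    print(c,r["mtx"].tolist(),r["rvec"],r["tvec"])
    for t in ["tub","tumbler","hatch_pull","switch_tip","scoop_grip","scoop_lip","beaker","spray_bottle","bead_0_center"]:
        print(t,[(np.round(d["location"],1).tolist(),round(d["confidence"],2)) for d in cams.find_in(t,c)][:12])
E
```

```text
pics
{'time_s': 0.0, 'joint_positions': array([ 1.19742760e+00,  3.14006023e-01,  4.49763980e-02,  1.30358660e+00,
       -3.22260678e-05,  1.43117942e+00]), 'qvel': array([-0.00097205,  0.00061316, -0.00115703,  0.00037087, -0.00056164,
       -0.0010601 ]), 'joint_torque': array([ 9.89847103e-04, -4.80623066e+01,  2.98532313e+01,  1.91498600e-02,
       -1.84236646e-04,  3.10327630e-07]), 'position': array([0.13301499, 0.5588434 , 0.21000464]), 'tool_rot': array([-2.15258629e-04,  1.16609941e-01,  9.93177373e-01, -8.84267820e-04]), 'wrist_force': array([-0.7187753 , -0.84654087, -0.36147173]), 'wrist_torque': array([-0.02446597,  0.02086685, -0.04138787]), 'grasp_force': 0.0, 'grip_width': 1.0050736161278233} 0.014
scene [[425.17113651857335, 0.0, 280.25091463076757], [0.0, 425.17113651857335, 211.30434368476037], [0.0, 0.0, 1.0]] [ 0.86333191 -2.21023373  1.42909827] [0.29702207 0.32421482 0.45210328]
tub [([363.0, 246.6], 0.88), ([309.3, 278.2], 0.74), ([302.4, 196.3], 0.74)]
tumbler [([209.5, 255.9], 0.72), ([344.1, 241.4], 0.7), ([344.4, 248.3], 0.4)]
hatch_pull [([201.9, 237.2
[... 197 characters left out ...]
[282.7, 214.7], 0.95), ([313.0, 280.1], 0.43)]
spray_bottle [([300.7, 197.4], 0.75)]
bead_0_center []
top [[438.9398611739845, 0.0, 281.4242476065862], [0.0, 438.9398611739845, 207.90322262600446], [0.0, 0.0, 1.0]] [ 2.17416132 -2.15963239  0.10551855] [-0.15509977  0.54428864  0.88615232]
tub [([363.7, 259.9], 0.61), ([226.1, 172.5], 0.44)]
tumbler [([224.8, 176.2], 0.78)]
hatch_pull [([197.6, 180.9], 0.81), ([224.7, 175.1], 0.18)]
switch_tip [([267.0, 192.8], 0.65)]
scoop_grip [([282.5, 252.1], 0.77)]
scoop_lip [([389.4, 145.4], 0.58)]
beaker [([335.6, 158.2], 0.67), ([199.0, 181.1], 0.19)]
spray_bottle [([387.9, 146.9], 0.75), ([196.5, 178.5], 0.47)]
bead_0_center [([335.5, 261.5], 0.51)]
```

View pics/scene0.png

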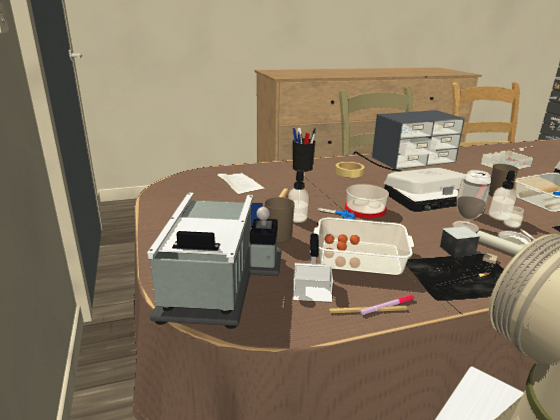

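View pics/top0.png

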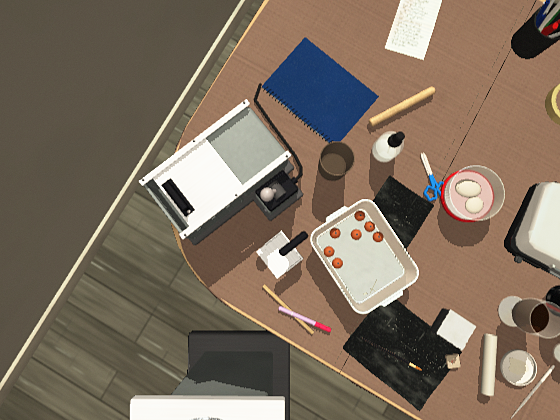

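Both views show the tumbler with its hatch about shut (pull at top 177,193), the switch ball at about (267,193) and the beaker at (336,160). The spray bottle is at (388,147). The tub is centred near (364,257) with 7 beads in its upper-left half. The scoop lies on the table at about (280,255), with its nose to the lower left. Next I'll enlarge the top view.

```bash
python3 - <<'E'
import cv2
i=cv2.imread("pics/top0.png")[90:325,135:430]
cv2.imwrite("pics/top0c.png",cv2.resize(i,None,fx=2.5,fy=2.5,interpolation=cv2.INTER_CUBIC))
E
```

```text
(no output)
```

View pics/top0c.png

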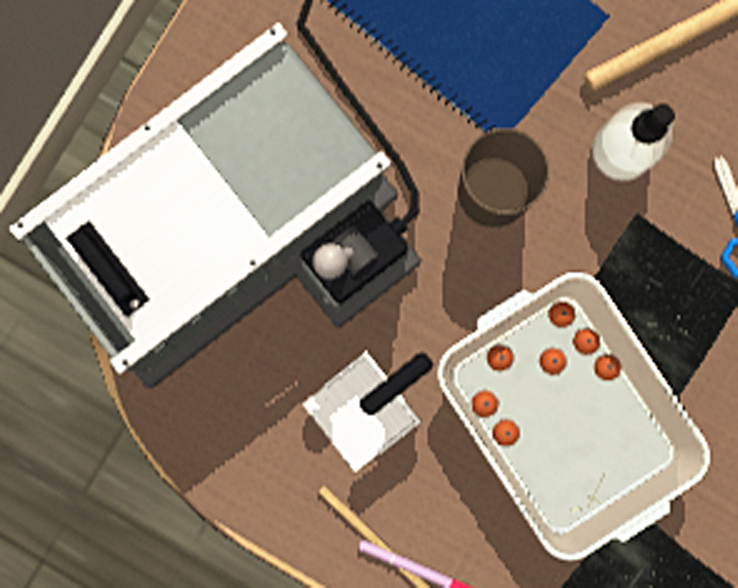

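The enlarged crop shows 7 beads in the tub. The scoop's nose points to the lower left, and the rails and pull are clear. I'll fit the poses and check them against the known sizes.

```bash
cat > h.py <<'E'
from plant import robot,cams,workorder
import cv2,numpy as np,json
from scipy.optimize import least_squares
from scipy.spatial.transform import Rotation as Rn
def ray(c,px,z):
    R=cv2.Rodrigues(np.array(c["rvec"]))[0];C=-R.T@np.ravel(c["tvec"])
    d=R.T@np.linalg.inv(c["mtx"])@[px[0],px[1],1]
    return C+d*(z-C[2])/d[2]
def fit2(model,world):
    """SE2: world = R model + t ; returns x,y,yaw,residuals"""
    m=np.array(model)[:,:2];w=np.array(world)[:,:2]
    f=lambda p:(m@np.array([[np.cos(p[2]),np.sin(p[2])],[-np.sin(p[2]),np.cos(p[2])]])+p[:2]-w)
    best=min((least_squares(lambda p:f(p).ravel(),[*w.mean(0),a]) for a in (-2,-.5,1,2.5)),key=lambda r:r.cost)
    return best.x,np.linalg.norm(f(best.x),axis=1)
def quat(R): return np.roll(R.as_quat(),1)
E
python3 - <<'E'
from h import *
c=cams.capture("top")
P=lambda u,v,z:ray(c,(u/2.5+135,v/2.5+90),z)
# tub floor corners + rim edge mids
tub,res=fit2([(-.065,.085),(.065,.085),(.065,-.085),(-.065,-.085)],[P(455,385,.002),P(568,297,.002),P(672,452,.002),P(560,532,.002)])
print("tub",tub,res)
# rails: centre lines
a,b,d,e=P(18,228,.137),P(281,33,.137),P(125,362,.137),P(382,163,.137)
print("rails",a,b,d,e,"sep",np.linalg.norm(a-d),np.linalg.norm(b-e),"len",np.linalg.norm(a-b))
yaw=np.arctan2(*(b-a+e-d)[[1,0]]); print("tumbler yaw",yaw)
print("pull",P(75,232,.156),P(137,308,.156), "front mid",(a+d)/2)
print("ball",P(330,261,.134))
sc,res=fit2([(-.034,.036),(-.034,-.036)],[P(418,420,.036),P(365,350,.036)])
print("scoop corners",P(418,420,.036),P(365,350,.036),P(303,405,0),P(358,470,0))
g1,g2=P(368,405,.085),P(427,362,.085);print("grip",(g1+g2)/2,np.linalg.norm(g1-g2),"nose yaw",np.arctan2(*(g1-g2)[[1,0]]))
for u,v in [(562,313),(586,341),(607,367),(553,361),(500,357),(485,403),(506,433)]:
    w=P(u,v,.018)[:2]-tub[:2];ang=tub[2];print(np.round([w@[np.cos(ang),np.sin(ang)],w@[-np.sin(ang),np.cos(ang)]],3))
E
```

```text
tub [ 0.44610566 -0.31906297 -0.95462864] [0.01225718 0.0060121  0.01144354 0.01026677]
rails [0.58195435 0.10513372 0.137     ] [ 0.73122949 -0.08676648  0.137     ] [0.48374831 0.02322772 0.137     ] [ 0.63235896 -0.16312581  0.137     ] sep 0.1278789230318167 0.12492449757093058 len 0.24312292185824272
tumbler yaw -0.9037060392943257
pull [0.57621834 0.0577291  0.156     ] [0.52159771 0.01151514 0.156     ] front mid [0.53285133 0.06418072 0.137     ]
ball [ 0.55926757 -0.12521416  0.134     ]
scoop corners [ 0.44211141 -0.19453024  0.036     ] [ 0.49887502 -0.15093461  0.036     ] [ 0.45367589 -0.09841482  0.        ] [ 0.39942103 -0.14553739  0.        ]
grip [ 0.47063752 -0.17656491  0.085     ] 0.05646952583235912 nose yaw 2.205066647352087
[0.047 0.072]
[0.05  0.041]
[0.051 0.014]
[0.017 0.044]
[-0.017  0.072]
[-0.05   0.048]
[-0.05   0.018]
```

```bash
cat >> h.py <<'E'
TY=-0.904; U=np.array([np.cos(TY),np.sin(TY),0]);V=np.array([-np.sin(TY),np.cos(TY),0]);T0=np.array([.571,.0175,0])
def qdown(yaw_y,flip=0):
    """tool pointing down, closing axis y at heading yaw_y"""
    y=np.array([np.cos(yaw_y),np.sin(yaw_y),0])*(1-2*flip);z=np.array([0,0,-1.]);x=np.cross(y,z)
    return quat(Rn.from_matrix(np.c_[x,y,z]))
def st(m=""):
    o=robot.get_obs();print(m,"t%.1f"%o["time_s"],np.round(o["position"],4),"F",np.round(o["wrist_force"],1),"gw%.3f gf%.0f"%(o["grip_width"],o["grasp_force"]));return o
E
python3 - <<'E'
from h import *
p=np.array([.549,.035,.27])
for f in (0,1): print(f,robot.inverse_kinematics(p,qdown(TY,f)))
js=[(abs(j[5]),f) for f in (0,1) if (j:=robot.inverse_kinematics(p,qdown(TY,f))) is not None]
f=min(js)[1]
robot.move_pose(p,qdown(TY,f)); st()
c=cams.capture("wrist"); cv2.imwrite("pics/w1.png",c["img"])
for t in ("hatch_pull","switch_tip","bead_0_center","scoop_grip"):
    for d in cams.find_in(t,"wrist")[:2]: 
        w=ray(c,d["location"],.15 if t=="hatch_pull" else .134); print(t,d["location"],d["confidence"],w,"tumbler xy",(w-T0)@U,(w-T0)@V)
E
```

```text
0 [-0.08227566  0.25547265  0.11139603  1.42671971  0.          2.39252066]
1 [-0.08227566  0.25547265  0.11139603  1.42671971  0.         -0.74907199]
 t3.4 [0.5489 0.0356 0.27  ] F [ 0.3 -0.4  0.8] gw1.000 gf0
hatch_pull [229.1, 194.6] 0.85 [0.57163548 0.00271527 0.15      ] tumbler xy 0.012010972562899944 -0.008644575522175521
switch_tip [109.0, 74.9] 0.8 [ 0.5568404  -0.12326621  0.134     ] tumbler xy 0.10185777376791981 -0.09818663328262119
bead_0_center [201.5, 9.7] 0.31 [ 0.47677559 -0.09352272  0.134     ] tumbler xy 0.02896731226105707 -0.14270661506114796
scoop_grip [201.4, 7.1] 0.59 [ 0.47542787 -0.09454701  0.134     ] tumbler xy 0.028938681628977423 -0.14439916117474658
```

View pics/w1.png

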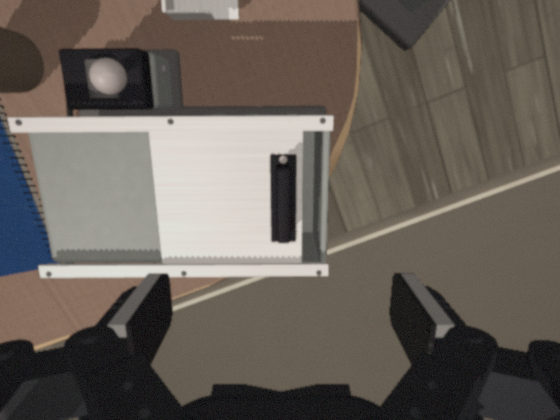

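The wrist view shows the pull at (284,199), the rails' front ends at (332,123) and (328,270), and the hatch a little open. I'll grasp the pull and slide the hatch open.

```bash
python3 - <<'E'
from h import *
c=cams.capture("wrist")
w=ray(c,(284,199),.156);print("pull",w,(w-T0)@U,(w-T0)@V)
A,B=ray(c,(332,123),.137),ray(c,(328,270),.137);A2,B2=ray(c,(10,124),.137),ray(c,(40,272),.137)
for q in (A,B,A2,B2): print((q-T0)@U,(q-T0)@V)
print("yaw",np.arctan2(*(A2-A)[[1,0]]),np.arctan2(*(B2-B)[[1,0]]))
p=w.copy()
q=robot.get_obs()["tool_rot"]
robot.move_linear([p[0],p[1],.20]); robot.move_linear([p[0],p[1],.149],max_speed=.1); st("down")
robot.move_gripper(0,40); o=st("grip")
p=o["position"]; x0=(p-T0)@U; print("x0",x0)
goal=.072
robot.move_linear(p+U*(goal-.012-x0),max_speed=.1); st("near")
for k in range(12):
    p=robot.get_obs()["position"]; robot.move_linear((p+U*.003),max_speed=.03); o=st("x %.4f"%((robot.get_obs()["position"]-T0)@U))
    if abs(o["wrist_force"]@U)>10: break
E
```

```text
pull [0.54662315 0.037687   0.156     ] -0.030939475672501677 -0.006670415876794958
-0.06831721712438327 -0.06285787555376894
-0.06974715220360793 0.06221003720067135
0.18252295688121098 -0.06201908131903759
0.18214864949056173 0.06419289104111292
yaw -0.9006560734873031 -0.8961284401191537
down t5.0 [0.5471 0.0376 0.1497] F [-0.1 -0.2  0.2] gw0.997 gf0
grip t5.8 [0.5466 0.0377 0.149 ] F [-0.8 -0.3  0. ] gw0.004 gf0
x0 -0.03096479871744074
near t6.8 [ 0.6025 -0.0334  0.1489] F [-0.6  0.2  0.1] gw0.004 gf0
x 0.0622 t7.1 [ 0.6042 -0.0354  0.1491] F [ 0.6 -0.5  0.4] gw-0.002 gf0
x 0.0653 t7.3 [ 0.6062 -0.0378  0.1492] F [-0.3  0.2  0.2] gw0.000 gf0
x 0.0685 t7.6 [ 0.6082 -0.0404  0.1491] F [ 0.1 -0.4  1.2] gw-0.001 gf0
x 0.0717 t7.8 [ 0.6102 -0.0429  0.1491] F [ 0.9 -0.8  0.5] gw-0.007 gf0
x 0.0749 t8.1 [ 0.6121 -0.0455  0.149 ] F [0.6 0.5 0.1] gw-0.001 gf0
x 0.0781 t8.4 [ 0.6141 -0.048   0.149 ] F [-0.2 -0.5 -0.4] gw0.001 gf0
x 0.0813 t8.6 [ 0.6161 -0.0505  0.149 ] F [-0.1 -0.  -0.5] gw-0.001 gf0
x 0.0846 t8.9 [ 0.6181 -0.053   0.1489] F [ 0.  -0.4  0.2] gw-0.002 gf0
x 0.0878 t9.1 [ 0.6201 -0.0556  0.1489] F [-0.6  0.4  0.5] gw-0.001 gf0
x 0.0909 t9.4 [ 0.622  -0.0581  0.1489] F [-0.1 -0.5 -0.8] gw-0.001 gf0
x 0.0941 t9.7 [ 0.624  -0.0606  0.1489] F [0.5 0.6 0.8] gw-0.001 gf0
x 0.0973 t9.9 [ 0.626  -0.0631  0.1489] F [0.5 0.7 0.2] gw0.000 gf0
```

```bash
python3 - <<'E'
from h import *
p=robot.get_obs()["position"]; robot.move_linear([p[0],p[1],.30])
c=cams.capture("wrist"); cv2.imwrite("pics/w2.png",c["img"]);print(robot.get_obs()["position"])
c=cams.capture("top"); cv2.imwrite("pics/t2.png",c["img"])
E
python3 -c "
import cv2,numpy as np
a=cv2.imread('pics/w2.png');b=cv2.imread('pics/t2.png')[90:300,120:400]
b=cv2.resize(b,(560,420));cv2.imwrite('pics/m2.png',cv2.resize(np.vstack([a,b]),(400,600)))"
```

```text
[ 0.62552221 -0.06295813  0.29886587]
```

View pics/m2.png

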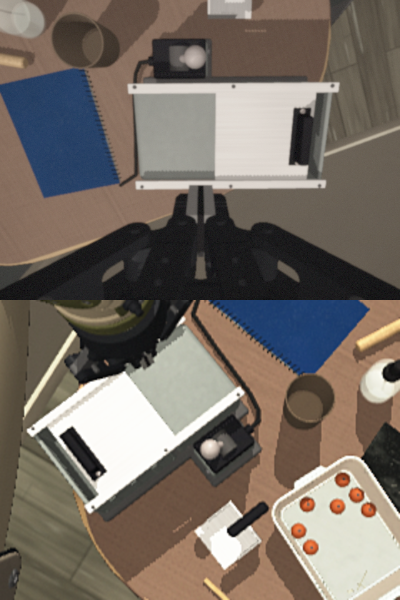

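```bash
python3 - <<'E'
from h import *
o=robot.get_obs();tip=o["position"]+[0,0,-.014]
for n in ("top","wrist","scene"):
    c=cams.capture(n);
    if n=="scene": cv2.imwrite("pics/s3.png",c["img"][100:340,60:380])
    print(n,[cv2.projectPoints(np.array([p]),c["rvec"],c["tvec"],c["mtx"],None)[0].ravel().round(1) for p in (tip,o["position"]*[1,1,0]+[0,0,.137])], "cam at",-cv2.Rodrigues(c["rvec"])[0].T@np.ravel(c["tvec"]))
    if n!="scene": print([ (d["location"],d["confidence"],ray(c,d["location"],.15)) for d in cams.find_in("hatch_pull",n)][:2])
print(o)
E
```

```text
top [array([222.7, 137.7]), array([233.7, 158.5])] cam at [ 0.4523872  -0.15595875  0.93626636]
[([200.0, 183.4], 0.88, array([ 0.57646745, -0.00417206,  0.15      ]))]
wrist [array([279.8, 248.2]), array([279.9, 186.3])] cam at [ 0.56910932 -0.10706677  0.46243367]
[([366.2, 189.4], 0.83, array([ 0.57937621, -0.00438197,  0.15      ])), ([272.9, 80.6], 0.69, array([ 0.55909836, -0.12215572,  0.15      ]))]
scene [array([212.1, 134. ]), array([215.7, 210.1])] cam at [0.04460251 0.41003001 0.47709616]
{'time_s': 11.175, 'joint_positions': array([-2.27870505e-01,  4.27314827e-01,  4.25519894e-01,  1.57105808e+00,
       -7.39158754e-06, -8.94689959e-01]), 'qvel': array([ 2.07105702e-03, -1.87221973e-05,  2.85202132e-03,  1.15812696e-03,
       -6.38960077e-04,  5.37887432e-04]), 'joint_torque': array([ 1.52742025e-02, -5.46411967e+01,  3.00593984e+01,  1.91506598e-02,
       -3.59937462e-05,  7.28622308e-05]), 'position': array([ 0.62548546, -0.0629285 ,  0.2988433 ]), 'tool_rot': array([-8.72534087e-04, -3.27266715e-01,  9.44931447e-01,  5.44226625e-04]), 'wrist_force': array([ 1.01513424, -0.22544588, -0.23502472]), 'wrist_torque': array([-0.01732876,  0.03984877, -0.00495878]), 'grasp_force': 0.0, 'grip_width': -0.0011904080290010062}
```

View pics/s3.png

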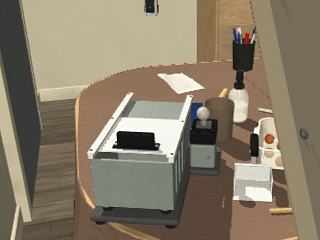

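```bash
python3 - <<'E'
from h import *
for n in ("top","wrist","scene"):
    c=cams.capture(n)
    print(n,cv2.projectPoints(np.array([[.5466,.0377,.156],[.549,.035,.13]]),c["rvec"],c["tvec"],c["mtx"],None)[0].reshape(-1,2).round(1))
    for px in {"top":[(177,196)],"wrist":[(420,192)],"scene":[(196,239)]}[n]:
        for z in (.13,.156,.2): w=ray(c,px,z); print(z,w,(w-T0)@U,(w-T0)@V)
E
python3 - <<'E'
import cv2,numpy as np
a=cv2.imread('pics/w2.png')[90:290,150:480];b=cv2.imread('pics/t2.png')[140:240,135:300]
cv2.imwrite('pics/m3.png',np.vstack([cv2.resize(a,(500,300)),cv2.resize(b,(500,300),interpolation=2)]))
E
```

```text
top [[175.6 199.2]
 [180.5 199.6]]
0.13 [0.55575008 0.04174304 0.13      ] -0.028481995675086157 0.0030101431641214142
0.156 [0.5524169  0.03536767 0.156     ] -0.025533665273068124 -0.00355208346107273
0.2 [0.54677612 0.02457858 0.2       ] -0.020544183054268375 -0.014657390057555007
wrist [[430.8 190.8]
 [415.8 184.6]]
0.13 [0.55168137 0.0429285  0.13      ] -0.03192992345288491 0.0005460905936571583
0.156 [0.55304873 0.03121626 0.156     ] -0.02188068808276713 -0.005623120575344587
0.2 [0.55536272 0.01139554 0.2       ] -0.004874289764106244 -0.016063324092116697
scene [[199.1 232. ]
 [200.4 244.9]]
0.13 [0.5705997  0.02724088 0.13      ] -0.007902021483447944 0.005709898957233412
0.156 [0.53119873 0.05591454 0.156     ] -0.054802375072133924 -0.00751781823091875
0.2 [0.46452015 0.10443919 0.2       ] -0.1341722042222178 -0.029903185780099237
```

View pics/m3.png

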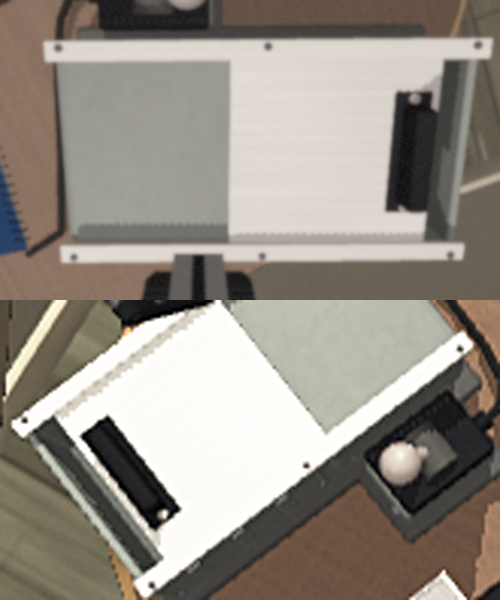

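All views put the bar at about (0.549, 0.035), yet the jaws closed empty. I'll repeat the descent and look before and after closing.

```bash
python3 - <<'E'
from h import *
robot.move_gripper(1,40)
robot.move_linear([.549,.035,.25]); robot.move_linear([.549,.035,.149],max_speed=.1); st("down")
a=cams.capture("scene")["img"][150:350,100:300]; w=cams.capture("wrist")["img"]
robot.move_gripper(0,40);st("closed");b=cams.capture("scene")["img"][150:350,100:300]
w2=cams.capture("wrist")["img"]
cv2.imwrite("pics/m4.png",np.vstack([np.hstack([cv2.resize(x,(400,300)) for x in (a,b)]),np.hstack([cv2.resize(x,(400,300)) for x in (w,w2)])]))
E
```

```text
down t14.6 [0.5496 0.0349 0.1497] F [-0.9 -0.5  0.4] gw0.997 gf0
closed t15.4 [0.549 0.035 0.149] F [ 0.5 -0.2 -0.3] gw0.001 gf0
```

View pics/m4.png

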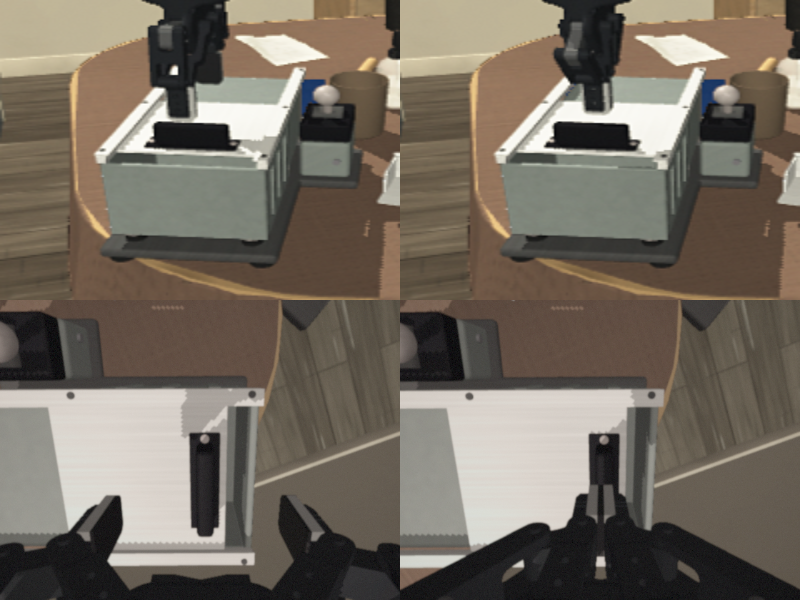

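The jaws are visibly above the bar, so the true tip height differs from what I assumed. I'll probe the bar's top gently with the jaws shut.

```bash
python3 - <<'E'
from h import *
c=cams.capture("scene");w=ray(c,(198.5,223),.135)
print([ray(c,(198.5,223),z).round(3).tolist() for z in (.135,.15,.165,.18)])
p=robot.get_obs()["position"]
for k in range(25):
    z=.149-.002*k
    robot.move_linear([.549,.035,z],max_speed=.03)
    F=robot.get_obs()["wrist_force"]
    if np.linalg.norm(F)>4: break
st("contact")
robot.move_linear([.549,.035,z+.004])
a=cams.capture("scene")["img"][150:350,100:300]
w=cams.capture("wrist")["img"]
cv2.imwrite("pics/m5.png",np.hstack([cv2.resize(x,(400,300)) for x in (a,w)]))
E
```

```text
[[0.608, -0.008, 0.135], [0.583, 0.01, 0.15], [0.559, 0.029, 0.165], [0.534, 0.047, 0.18]]
contact t17.6 [0.5494 0.0349 0.1356] F [-0.1 -0.2  4.7] gw0.000 gf2
```

View pics/m5.png

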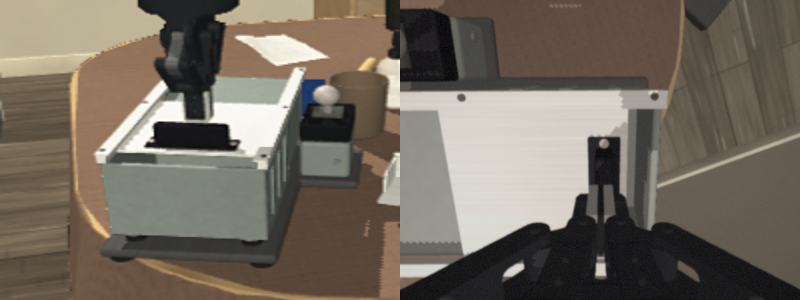

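Contact came at TCP z=0.1355 on the bar's top (0.156), so the fingertips are about 20 mm *behind* the reported TCP, not 14 mm ahead. I'll allow for this and grasp lower.

```bash
python3 - <<'E'
from h import *
robot.move_linear([.549,.035,.17]);robot.move_gripper(1,40)
for z in (.14,.13,.124,.119):
    robot.move_linear([.549,.035,z],max_speed=.05)
    if abs(st("d")["wrist_force"][2])>5: break
robot.move_gripper(0,40);o=st("grip")
if o["grip_width"]>.05:
    p=o["position"];x0=(p-T0)@U;print("x0",x0)
    robot.move_linear(p+U*.08,max_speed=.1);o=st("near")
    for k in range(16):
        q=o["position"].copy();q=p+U*(.08+.003*(k+1));robot.move_linear(q,max_speed=.03);o=robot.get_obs()
        if o["wrist_force"]@U<-10: break
    st("end");print((o["position"]-T0)@U)
c=cams.capture("top");cv2.imwrite("pics/t5.png",c["img"])
E
```

```text
d t19.8 [0.5491 0.035  0.14  ] F [-0.5  0.2  0.1] gw1.005 gf0
d t20.2 [0.5486 0.0351 0.1295] F [-1.   0.1 -0.3] gw0.998 gf0
d t20.4 [0.5487 0.035  0.1236] F [ 0.8 -0.3 -0.1] gw0.997 gf0
d t20.7 [0.5487 0.035  0.1186] F [ 0.5 -0.4  0.8] gw0.998 gf0
grip t21.4 [0.549  0.0351 0.1192] F [-1.1  0.1  2.5] gw0.128 gf42
x0 -0.027476078019064362
near t22.3 [ 0.5991 -0.0279  0.1192] F [ 4.4  1.8 -0.9] gw0.131 gf41
end t24.1 [ 0.6092 -0.0406  0.1192] F [-2.5 11.3  5.2] gw0.128 gf42
0.06927988285138084
```

The hatch was gripped and slid to its end stop, so it is fully open. Next I'll release it, go above the scoop, and measure the grip by segmenting it in the wrist image.

```bash
cat >> h.py <<'E'
L=.039  # TCP lies this far ahead of the true grasp point (tips 20 mm behind reported TCP)
def scoop_rot(phi,tilt=0.):
    """scoop frame (x nose, z up) heading phi, tilt>0 nose down; tool: x=-nose,y=scoop y,z=-up"""
    return Rn.from_euler("ZY",[phi,tilt])
def pose(G,phi,tilt=0.):
    R=scoop_rot(phi,tilt);M=R.as_matrix()
    return np.asarray(G)-M[:,2]*L, quat(Rn.from_matrix(np.c_[-M[:,0],M[:,1],-M[:,2]]))
def mv(G,phi,tilt=0.,lin=True,v=.15):
    p,q=pose(G,phi,tilt)
    if lin: robot.move_linear(p,q,max_speed=v)
    else: robot.move_pose(p,q)
def grip_find(c,exp,z=.09):
    """dark elongated blob nearest the expected point -> centre and heading of long axis"""
    m=(c["img"].max(2)<60).astype(np.uint8)
    u=cv2.projectPoints(np.array([[*exp,z]]),c["rvec"],c["tvec"],c["mtx"],None)[0].ravel()
    n,l,s,ct=cv2.connectedComponentsWithStats(m);out=[]
    for i in range(1,n):
        if s[i,4]<150: continue
        r=cv2.minAreaRect(np.argwhere(l==i)[:,::-1].astype(np.float32));b=cv2.boxPoints(r)
        w=np.array([ray(c,x,z) for x in b]);e1,e2=w[1]-w[0],w[2]-w[1]
        e=max(e1,e2,key=np.linalg.norm)
        out.append((np.linalg.norm(w.mean(0)[:2]-exp),w.mean(0).round(4),np.linalg.norm(e1).round(3),np.linalg.norm(e2).round(3),np.arctan2(e[1],e[0]).round(3)))
    return sorted(out,key=lambda x:x[0])[:3]
E
python3 - <<'E'
from h import *
robot.move_gripper(1,50);p=robot.get_obs()["position"];robot.move_linear([p[0],p[1],.24])
c=cams.capture("top");g=grip_find(c,[.4706,-.1766]);print("top",g)
print([ (d["location"],d["confidence"]) for d in cams.find_in("hatch_pull","top")][:1])
def rel(c):
    o=robot.get_obs();q=o["tool_rot"];C=-cv2.Rodrigues(c["rvec"])[0].T@np.ravel(c["tvec"])
    return Rn.from_quat(np.roll(q,-1)).inv().apply(C-o["position"])
print("cam rel",rel(cams.capture("wrist")))
# tub poses and pour poses reachability
for n,G,ph,t in [("pick",[.47,-.177,.09],2.205,0),("tub",[.43,-.33,.082],.616,0),("tubtilt",[.43,-.33,.1],.616,-.35),("pour",T0+U*.017+[0,0,.22],TY,.8),("pour60",T0+U*.03+[0,0,.23],TY,1.05)]:
    print(n,robot.inverse_kinematics(*pose(G,ph,t)))
mv([.47-.03,-.177-.04,.25],2.205,lin=False)
c=cams.capture("wrist");print("wrist",grip_find(c,[.4706,-.1766]));cv2.imwrite("pics/w6.png",c["img"])
print([(d["location"],d["confidence"],ray(c,d["location"],.09)) for d in cams.find_in("scoop_grip","wrist")][:2])
st()
E
```

```text
top [(np.float64(0.03498050316049394), array([ 0.4906, -0.2053,  0.09  ]), np.float64(0.064), np.float64(0.014), np.float64(-1.118)), (np.float64(0.1925428222790227), array([ 0.6604, -0.1444,  0.09  ]), np.float64(0.094), np.float64(0.255), np.float64(-3.129)), (np.float64(0.20796123694270344), array([ 0.2995, -0.0584,  0.09  ]), np.float64(0.17), np.float64(0.037), np.float64(-1.41))]
[([245.3, 156.0], 0.91)]
cam rel [ 0.07186579  0.00050575 -0.16319514]
pick [-0.52014185  0.28394077 -0.40907446  0.8777811   0.         -2.72514185]
tub [-0.80270437  0.36021719 -0.31996711  0.89061203  0.         -1.41870437]
tubtilt [-0.98626812  0.32744692 -0.36640581  0.8884293   0.34981925 -1.60429784]
pour [-0.3262923   0.87886699  0.64355054  2.04721225  0.40253481  0.42632547]
pour60 None
wrist [(np.float64(0.0349069731146783), array([ 0.4884, -0.2066,  0.09  ]), np.float64(0.063), np.float64(0.015), np.float64(-1.128)), (np.float64(0.10591785994379364), array([ 0.5694, -0.1383,  0.09  ]), np.float64(0.059), np.float64(0.081), np.float64(2.251)), (np.float64(0.13724021026190797), array([ 0.356 , -0.1011,  0.09  ]), np.float64(0.47), np.float64(0.155), np.float64(-2.508))]
[([223.1, 186.8], 0.76, array([ 0.48088472, -0.19665519,  0.09      ]))]
 t27.7 [ 0.4403 -0.2168  0.211 ] F [-0.4 -0.   0.8] gw1.002 gf0
```

The wrist and top views agree: the scoop's grip is now at (0.489, -0.206), so it has been knocked aside, with its nose at heading 2.02. I'll grasp it, lift it and verify.

```bash
python3 - <<'E'
from h import *
g=[.489,-.206];ph=2.02
mv([*g,.17],ph)
c=cams.capture("wrist");print(grip_find(c,g))
for z in (.12,.10,.09,.083):
    mv([*g,z],ph,v=.08)
    if abs(robot.get_obs()["wrist_force"][2])>5: break
st("down"); robot.move_gripper(0,60); st("grip")
mv([*g,.20],ph,v=.1); st("up")
# see grip+lip from cameras
c=cams.capture("top");cv2.imwrite("pics/t7.png",c["img"]);w=cams.capture("wrist");cv2.imwrite("pics/w7.png",w["img"]);s=cams.capture("scene")["img"]
cv2.imwrite("pics/m7.png",np.hstack([cv2.resize(w["img"],(400,300)),cv2.resize(s[60:360,160:460],(400,400))[:300]]))
E
```

```text
[(np.float64(0.0010051953912496117), array([ 0.4899, -0.2065,  0.09  ]), np.float64(0.013), np.float64(0.065), np.float64(2.028)), (np.float64(0.059693537324838945), array([ 0.4634, -0.1521,  0.09  ]), np.float64(0.319), np.float64(0.16), np.float64(-2.692)), (np.float64(0.12336171028740878), array([ 0.6121, -0.1988,  0.09  ]), np.float64(0.028), np.float64(0.07), np.float64(-3.05))]
down t30.3 [ 0.4887 -0.2058  0.0438] F [-0.5 -1.6 -0.3] gw1.002 gf0
grip t30.9 [ 0.4891 -0.206   0.0441] F [0.7 0.1 2.3] gw0.175 gf61
up t32.2 [ 0.4885 -0.2057  0.1602] F [ 0.1  0.2 -2.2] gw0.169 gf61
```

View pics/m7.png

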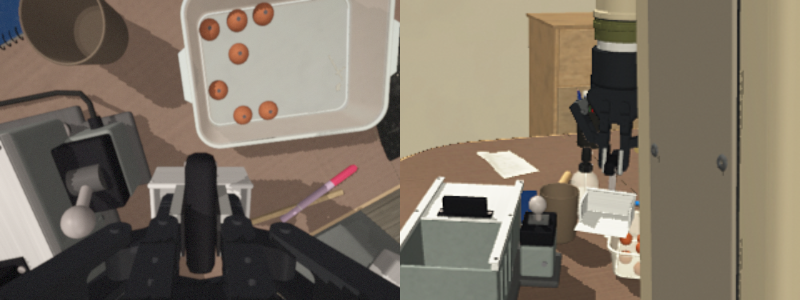

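The scoop is firmly held and hangs level, and the tub with its beads shows at upper right. I'll turn to the tub heading and get one close view of the tub.

```bash
cat >> h.py <<'E'
TB=np.array([.446,-.319,0.]);TBY=-.9546
def tub(x,y,z):
    a=TBY;return TB+[x*np.cos(a)-y*np.sin(a),x*np.sin(a)+y*np.cos(a),z]
def intub(w):
    d=np.asarray(w)[:2]-TB[:2];a=TBY;return np.array([d@[np.cos(a),np.sin(a)],d@[-np.sin(a),np.cos(a)]])
E
python3 - <<'E'
from h import *
g=robot.get_obs()["position"]
mv([.489,-.206,.30],2.02);mv(tub(0,-.03,.30),TBY+np.pi/2,lin=False);st()
c=cams.capture("wrist");cv2.imwrite("pics/w8.png",c["img"])
for p in [(-.065,.085),(.065,.085),(.065,-.085),(-.065,-.085)]: print(cv2.projectPoints(tub(*p,.002)[None],c["rvec"],c["tvec"],c["mtx"],None)[0].ravel(),cv2.projectPoints(tub(*p,.052)[None],c["rvec"],c["tvec"],c["mtx"],None)[0].ravel())
np.save("c8.npy",np.array([c["mtx"].tolist(),c["rvec"],c["tvec"]],dtype=object),allow_pickle=True)
E
```

```text
t34.2 [ 0.4214 -0.3358  0.2603] F [ 0.2 -0.1 -2.2] gw0.174 gf61
[332.08095038 260.40875846] [338.19002068 278.90541977]
[226.66833534 260.38158611] [220.41439485 278.88490756]
[220.51340719 118.33969989] [212.61358908 120.42333648]
[338.24539806 118.44560333] [345.98144466 120.54204506]
```

View pics/w8.png

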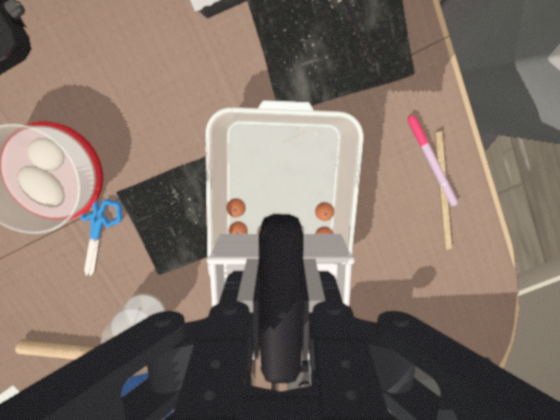

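The view shows the tub's rim from column 207 to 362, with its far end at row 108 and clear. Four beads are visible beside the scoop. I'll refine the tub pose by segmenting the rim in the top image.

```bash
python3 - <<'E'
from h import *
c=cams.capture("top");i=cv2.imread("pics/top0.png").astype(int)
mx,mn=i.max(2),i.min(2)
for th in (110,140,170):
    m=((mn>th)&(mx-mn<60)).astype(np.uint8);m[:190]=0;m[325:]=0;m[:,:300]=0;m[:,430:]=0
    m=cv2.morphologyEx(m,cv2.MORPH_OPEN,np.ones((2,2)))
    n,l,s,_=cv2.connectedComponentsWithStats(m);k=1+np.argmax(s[1:,4])
    b=cv2.boxPoints(cv2.minAreaRect(np.argwhere(l==k)[:,::-1].astype(np.float32)))
    w=np.array([ray(c,x,.052) for x in b]);print(th,s[k,4],w.mean(0).round(4),[np.linalg.norm(w[j+1]-w[j]).round(4) for j in (0,1)],[np.arctan2(*(w[j+1]-w[j])[[1,0]]).round(4) for j in (0,1)])
E
```

```text
110 7044 [ 0.4469 -0.3194  0.052 ] [np.float64(0.1575), np.float64(0.2126)] [np.float64(-0.9893), np.float64(-2.5774)]
140 5987 [ 0.447  -0.3187  0.052 ] [np.float64(0.1569), np.float64(0.2118)] [np.float64(-0.9778), np.float64(-2.5654)]
170 3970 [ 0.4464 -0.3112  0.052 ] [np.float64(0.121), np.float64(0.1602)] [np.float64(-0.9879), np.float64(-2.5721)]
```

```bash
sed -i 's/^TB=.*/TB=np.array([.448,-.3175,0.]);TBY=-.988/' h.py; cat >> h.py <<'E'
PH=TBY+np.pi/2
LIP=np.array([.070,0,-.080]);BACK=np.array([.002,0,-.080])
def gfor(P,off,phi,tilt): return np.asarray(P)-scoop_rot(phi,tilt).apply(off)
N=np.array([np.cos(PH),np.sin(PH),0])
def fo(): 
    F=robot.get_obs()["wrist_force"]; return F@N,F[2]
def scoop(x,y0=-.004,yend=.086,tilt=.04,fmax=12,up=-.33,dphi=0.,ztop=.16):
    ph=PH+dphi
    mv(gfor(tub(x,y0,ztop-.06),LIP,ph,tilt),ph,tilt,lin=False)
    z=.014;mv(gfor(tub(x,y0,z),LIP,ph,tilt),ph,tilt)
    while z>-.008:
        z-=.0015;mv(gfor(tub(x,y0,z),LIP,ph,tilt),ph,tilt,v=.04)
        if fo()[1]>1.5: break
    print("floor z %.4f"%z,np.round(fo(),1));y=y0;log=[]
    while y<yend:
        y=min(y+.006,yend);mv(gfor(tub(x,y,z),LIP,ph,tilt),ph,tilt,v=.06)
        f,fz=fo();log.append((round(y,3),round(f,1),round(fz,1),round(z,4)))
        if fz>6: z+=.0007
        elif fz<0: z-=.0005
        if f<-fmax: break
    print(log)
    # rotate nose up about the back edge, then lift
    y-=.003;zb=.005
    for t in (up/2,up):
        mv(gfor(tub(x,y-.068-.002,zb),BACK,ph,t),ph,t,v=.08)
    print("tilted",np.round(fo(),1))
    mv(gfor(tub(x,y-.085,.09),BACK,ph,up),ph,up,v=.12);st("lifted");return ph,up
E
python3 - <<'E'
from h import *
scoop(-.024)
c=cams.capture("top");cv2.imwrite("pics/t9.png",c["img"]);s=cams.capture("scene")["img"]
print(len(cams.find_in("bead_0_center","top")))
cv2.imwrite("pics/m9.png",np.hstack([cv2.resize(c["img"][170:330,280:440],(400,400)),cv2.resize(s[160:320,260:420],(400,400))]))
E
```

```text
floor z 0.0065 [-0.1  2. ]
[(0.002, np.float64(-0.3), np.float64(1.1), 0.0065), (0.008, np.float64(-0.4), np.float64(2.3), 0.0065), (0.014, np.float64(0.1), np.float64(3.8), 0.0065), (0.02, np.float64(-0.2), np.float64(4.5), 0.0065), (0.026, np.float64(-1.0), np.float64(4.4), 0.0065), (0.032, np.float64(-1.0), np.float64(4.9), 0.0065), (0.038, np.float64(-1.4), np.float64(4.9), 0.0065), (0.044, np.float64(-0.8), np.float64(5.3), 0.0065), (0.05, np.float64(-0.7), np.float64(5.2), 0.0065), (0.056, np.float64(-1.6), np.float64(5.8), 0.0065), (0.062, np.float64(-1.0), np.float64(4.7), 0.0065), (0.068, np.float64(-1.3), np.float64(5.2), 0.0065), (0.074, np.float64(-2.1), np.float64(4.6), 0.0065), (0.08, np.float64(-1.7), np.float64(5.0), 0.0065), (0.086, np.float64(-6.3), np.float64(9.4), 0.0065)]
tilted [0.5 4.9]
lifted t42.2 [ 0.4201 -0.3061  0.1272] F [-0.3 -0.3 -2.6] gw0.176 gf61
1
```

View pics/m9.png

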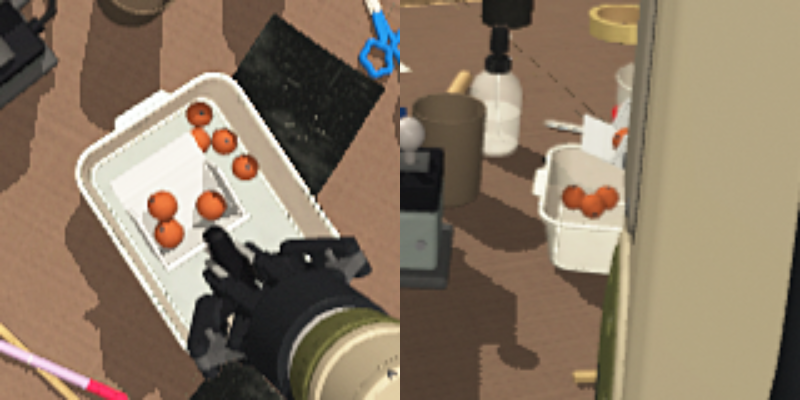

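Three beads are in the scoop and four are left in the tub along its +x side. The floor contact offset is about 4.5 mm. I'll carry these over with the nose held up and pour.

```bash
cat >> h.py <<'E'
def tum(x,y,z): return T0+U*x+V*y+[0,0,z]
def pour(up=-.33,x=.025,hi=.215):
    p=tub(0,-.02,.30);o=robot.get_obs()
    mv(tub(0,-.03,.30),PH,up,v=.2)
    mv(gfor(tum(x,0,hi),LIP,TY,up),TY,up,v=.3)
    mv(gfor(tum(x,0,.125),LIP,TY,up),TY,up,v=.15)
    mv(gfor(tum(x,0,.105),LIP,TY,0),TY,0,v=.12);print("in trough",robot.get_obs()["wrist_force"].round(1))
    mv(gfor(tum(x,0,.098),LIP,TY,.4),TY,.4,v=.12)
    mv(gfor(tum(x-.005,0,.088),LIP,TY,.8),TY,.8,v=.12);robot.dwell(.5);st("poured")
    mv(gfor(tum(x-.005,0,.16),LIP,TY,.5),TY,.5,v=.15);mv(gfor(tum(x,0,hi),LIP,TY,0),TY,0,v=.2);st("out")
E
python3 - <<'E'
from h import *
for x,z,t in [(.025,.215,-.33),(.025,.105,0),(.025,.098,.4),(.02,.088,.8)]: print(robot.inverse_kinematics(*pose(gfor(tum(x,0,z),LIP,TY,t),TY,t)))
pour()
# back to over-tub clear view
mv(tub(0,-.13,.26),PH,0,v=.3)
c=cams.capture("top");cv2.imwrite("pics/t10.png",c["img"])
hsv=cv2.cvtColor(c["img"],cv2.COLOR_BGR2HSV);m=((hsv[...,0]<12)&(hsv[...,1]>150)&(hsv[...,2]>60)).astype(np.uint8)
n,l,s,ct=cv2.connectedComponentsWithStats(m)
for i in range(1,n):
    if s[i,4]>15:
        w=ray(c,ct[i],.015);t=ray(c,ct[i],.056);print(s[i,4],ct[i].round(),"tub",intub(w).round(3),"tum",[(t-T0)@U.round(3),((t-T0)@V).round(3)])
st()
E
```

```text
[ 0.12887128  0.10984576 -0.20952637  1.07769888 -0.2820025   1.0081512 ]
[-0.05010674  0.28453076 -0.15454314  1.13172243  0.          0.85389326]
[-0.22371766  0.54949407  0.21090263  1.54975927  0.24746711  0.64045846]
[-0.33500666  0.91233248  0.6459288   2.01890916  0.39683385  0.41917071]
in trough [-0.5  0.8 -2.6]
poured t48.3 [0.5714 0.0172 0.1674] F [ 0.2 -0.  -1.6] gw0.173 gf61
out t49.6 [0.5427 0.0525 0.2538] F [-0.5 -0.4 -2.2] gw0.174 gf61
123 [551.  28.] tub [0.628 0.185] tum [np.float64(0.7939733383423935), np.float64(-0.173)]
74 [201. 161.] tub [-0.173  0.352] tum [np.float64(0.045059249344249167), np.float64(0.05)]
88 [214. 180.] tub [-0.173  0.301] tum [np.float64(0.04119677133037593), np.float64(0.001)]
151 [359. 221.] tub [0.037 0.062] tum [np.float64(0.2219572475305693), np.float64(-0.243)]
74 [369. 226.] tub [0.049 0.041] tum [np.float64(0.2317764041531942), np.float64(-0.264)]
74 [377. 236.] tub [0.051 0.014] tum [np.float64(0.2317653432629367), np.float64(-0.29)]
 t51.8 [ 0.3396 -0.3887  0.2209] F [-0.3 -0.  -1.2] gw0.176 gf61
```

Two beads show in the trough, with a third probably hidden by its near wall. Four remain in the tub at x 0.03 to 0.05. Second scoop, right lane.

```bash
cat >> h.py <<'E'
def beads():
    c=cams.capture("top")
    hsv=cv2.cvtColor(c["img"],cv2.COLOR_BGR2HSV);m=((hsv[...,0]<12)&(hsv[...,1]>150)&(hsv[...,2]>60)).astype(np.uint8)
    n,l,s,ct=cv2.connectedComponentsWithStats(m)
    for i in range(1,n):
        if s[i,4]>8 and ct[i][0]<450:
            t=ray(c,ct[i],.056);print(s[i,4],ct[i].round(),"tub",intub(ray(c,ct[i],.015)).round(3),"tum",((t-T0)@U).round(3),((t-T0)@V).round(3))
    return c
E
python3 - <<'E'
from h import *
scoop(.024,y0=-.010)
c=beads();cv2.imwrite("pics/t11.png",c["img"])
E
```

```text
floor z 0.0035 [-0.4  5.6]
[(-0.004, np.float64(-1.3), np.float64(5.7), 0.0035), (0.002, np.float64(0.1), np.float64(5.5), 0.0035), (0.008, np.float64(-0.3), np.float64(4.8), 0.0035), (0.014, np.float64(-0.6), np.float64(5.4), 0.0035), (0.02, np.float64(-0.5), np.float64(5.3), 0.0035), (0.026, np.float64(-0.8), np.float64(5.6), 0.0035), (0.032, np.float64(-0.2), np.float64(4.1), 0.0035), (0.038, np.float64(-0.1), np.float64(6.2), 0.0035), (0.044, np.float64(0.7), np.float64(2.4), 0.0042), (0.05, np.float64(-0.5), np.float64(3.3), 0.0042), (0.056, np.float64(1.0), np.float64(3.6), 0.0042), (0.062, np.float64(-0.2), np.float64(3.8), 0.0042), (0.068, np.float64(0.3), np.float64(4.1), 0.0042), (0.074, np.float64(-0.3), np.float64(5.0), 0.0042), (0.08, np.float64(0.2), np.float64(5.3), 0.0042), (0.086, np.float64(-13.7), np.float64(12.0), 0.0042)]
tilted [1.2 3.6]
lifted t60.3 [ 0.4465 -0.3461  0.1271] F [ 0.2  1.1 -2.4] gw0.173 gf62
74 [201. 161.] tub [-0.173  0.352] tum 0.045 0.05
87 [214. 181.] tub [-0.173  0.301] tum 0.041 0.001
18 [442. 187.] tub [0.225 0.025] tum 0.398 -0.293
9 [228. 194.] tub [-0.164  0.26 ] tum 0.047 -0.038
14 [449. 210.] tub [ 0.209 -0.023] tum 0.379 -0.338
410 [375. 240.] tub [0.044 0.011] tum 0.224 -0.292
```

The third trough bead is visible, and the single 410-px blob in the scoop fits four beads. Pour, then check the tub.

```bash
python3 - <<'E'
from h import *
pour()
c=beads()
mv(tub(0,-.04,.26),PH,0,v=.3)
w=cams.capture("wrist");cv2.imwrite("pics/w12.png",w["img"])
s=cams.capture("scene")["img"]
cv2.imwrite("pics/m12.png",np.hstack([cv2.resize(c["img"][90:330,140:440],(500,400)),cv2.resize(w["img"],(300,225)).repeat(1,0) if 0 else cv2.copyMakeBorder(cv2.resize(w["img"],(300,225)),0,175,0,0,cv2.BORDER_CONSTANT)]))
st()
E
```

```text
in trough [-0.4 -0.1 -1.9]
poured t66.3 [0.5714 0.0173 0.1674] F [ 0.9  0.4 -2.6] gw0.175 gf62
out t67.6 [0.5427 0.0525 0.2537] F [ 0.5 -0.9 -2.3] gw0.177 gf62
146 [204. 165.] tub [-0.172  0.341] tum 0.045 0.039
66 [215. 179.] tub [-0.169  0.303] tum 0.045 0.003
9 [444. 183.] tub [0.234 0.03 ] tum 0.407 -0.289
84 [224. 190.] tub [-0.166  0.273] tum 0.046 -0.026
13 [441. 194.] tub [0.214 0.015] tum 0.386 -0.302
89 [186. 218.] tub [-0.265  0.266] tum -0.049 -0.025
 t69.7 [ 0.4148 -0.3391  0.221 ] F [-1.  -0.1 -2.8] gw0.170 gf62
```

View pics/m12.png

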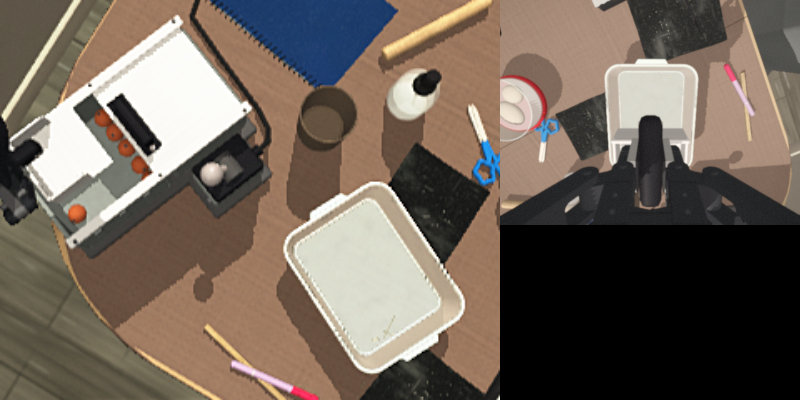

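The tub is empty, and the trough shows four beads in a row plus one at the front; the scoop hides the rest. I'll lay the scoop in the tub, release it and recount.

```bash
python3 - <<'E'
from h import *
c=beads();cv2.imwrite("pics/t13.png",c["img"])
y=.034;mv(gfor(tub(0,y,.03),LIP,PH,0),PH,0);z=.014
mv(gfor(tub(0,y,z),LIP,PH,0),PH,0,v=.08)
b=fo()[1]
while z>-.005:
    z-=.001;mv(gfor(tub(0,y,z),LIP,PH,0),PH,0,v=.04)
    if fo()[1]>1: break
print(z,fo());robot.move_gripper(.6,60);st("rel")
g=gfor(tub(0,y,z),LIP,PH,0);mv(g+[0,0,.12],PH,0,v=.12)
print("pull approach",robot.inverse_kinematics([.61,-.041,.25],qdown(TY,1)))
robot.move_pose([.612,-.043,.25],qdown(TY,1));st()
c=cams.capture("top");print("top",grip_find(c,g[:2],.092)," want",g)
w=cams.capture("wrist");cv2.imwrite("pics/w13.png",w["img"]);print([(d["location"],d["confidence"]) for d in cams.find_in("hatch_pull","wrist")])
E
```

```text
145 [204. 165.] tub [-0.172  0.341] tum 0.045 0.039
66 [215. 179.] tub [-0.169  0.303] tum 0.045 0.003
85 [224. 190.] tub [-0.166  0.273] tum 0.046 -0.026
88 [186. 192.] tub [-0.236  0.312] tum -0.018 0.017
11 [441. 190.] tub [0.219 0.021] tum 0.392 -0.297
9 [448. 210.] tub [ 0.208 -0.021] tum 0.378 -0.336
89 [186. 218.] tub [-0.265  0.266] tum -0.049 -0.025
0.005999999999999997 (np.float64(-0.6478803039233234), np.float64(4.140639515264519))
rel t73.7 [ 0.418  -0.3373  0.0469] F [-1.  -0.6  0.8] gw0.600 gf0
pull approach [-0.1983408   0.38115072  0.23799501  1.42764062  0.         -0.86513713]
 t76.2 [ 0.6116 -0.044   0.2495] F [ 0.2 -1.   0.6] gw0.605 gf0
top [(np.float64(0.006037179577917286), array([ 0.4232, -0.3344,  0.092 ]), np.float64(0.017), np.float64(0.064), np.float64(-2.559)), (np.float64(0.11965522870947393), array([ 0.5313, -0.3757,  0.092 ]), np.float64(0.104), np.float64(0.106), np.float64(-2.16)), (np.float64(0.14024907301638323), array([ 0.2898, -0.3942,  0.092 ]), np.float64(0.182), np.float64(0.185), np.float64(-2.245))]  want [ 0.41794263 -0.33731299  0.086     ]
[([225.6, 200.9], 0.93), ([311.7, 138.9], 0.57)]
```

Six beads are accounted for. I'll look for the seventh in the scoop and tub, under the hatch edge, or on the table.

```bash
python3 - <<'E'
from h import *
robot.move_gripper(1,40)
c=beads()
w=cams.capture("wrist")
hsv=cv2.cvtColor(w["img"],cv2.COLOR_BGR2HSV);m=((hsv[...,0]<12)&(hsv[...,1]>150)&(hsv[...,2]>60)).astype(np.uint8)
n,l,s,ct=cv2.connectedComponentsWithStats(m)
for i in range(1,n):
    if s[i,4]>8: t=ray(w,ct[i],.056);print("w",s[i,4],ct[i].round(),((t-T0)@U).round(3),((t-T0)@V).round(3))
cv2.imwrite("pics/m14.png",np.hstack([cv2.resize(c["img"][110:300,150:420],(450,317)),cv2.resize(w["img"],(350,262))[:317] if 0 else cv2.copyMakeBorder(cv2.resize(w["img"],(350,262)),0,55,0,0,cv2.BORDER_CONSTANT)]))
E
```

```text
143 [204. 165.] tub [-0.172  0.341] tum 0.045 0.039
66 [215. 179.] tub [-0.169  0.303] tum 0.045 0.003
84 [224. 190.] tub [-0.166  0.273] tum 0.046 -0.026
88 [186. 192.] tub [-0.236  0.312] tum -0.018 0.017
13 [441. 194.] tub [0.214 0.015] tum 0.386 -0.302
88 [186. 218.] tub [-0.265  0.266] tum -0.049 -0.025
w 120 [314. 139.] 0.041 -0.044
w 327 [409. 158.] -0.051 -0.026
w 157 [313. 160.] 0.042 -0.024
w 138 [313. 185.] 0.041 0.001
w 304 [373. 200.] -0.019 0.016
w 272 [311. 221.] 0.041 0.038
```

View pics/m14.png

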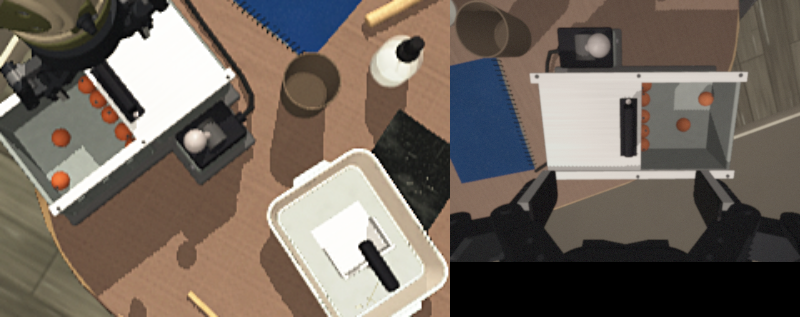

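The wrist view shows five beads along the hatch edge and two more on the trough floor, so all 7 are in. The scoop lies flat in the tub. Now I'll close the hatch to its stop.

```bash
python3 - <<'E'
from h import *
g=tum(.0693,-.008,0)
robot.move_linear([g[0],g[1],.17]);
for z in (.13,.119):
    robot.move_linear([g[0],g[1],z],max_speed=.08)
robot.move_gripper(0,40);o=st("grip")
assert o["grip_width"]>.08
p=o["position"];robot.move_linear(p-U*.104,max_speed=.1);o=st("near")
for k in range(12):
    robot.move_linear(p-U*(.104+.002*(k+1)),max_speed=.03);o=robot.get_obs()
    if o["wrist_force"]@U>12: break
st("end");print(k,(p-o["position"])@U)
robot.move_gripper(1,40);q=robot.get_obs()["position"];robot.move_linear([q[0],q[1],.25]);robot.move_gripper(0,40)
b=tum(.035,-.103,0);robot.move_linear([b[0],b[1],.25]);st()
w=cams.capture("wrist");
for d in cams.find_in("switch_tip","wrist")[:2]: r=ray(w,d["location"],.134)-T0;print(d["confidence"],r@U,r@V)
cv2.imwrite("pics/w15.png",w["img"]);
E
```

```text
grip t79.2 [ 0.6076 -0.0419  0.1192] F [-0.7  0.3  1.9] gw0.132 gf42
near t80.4 [0.5424 0.0399 0.1192] F [-5.3 -1.4  5.6] gw0.127 gf42
end t82.9 [0.5341 0.0504 0.1192] F [  6.  -17.4  -3.2] gw0.128 gf41
9 0.11801151382571638
 t86.4 [ 0.5117 -0.0733  0.25  ] F [-0.7  0.3 -0.2] gw-0.000 gf0
0.61 0.10197254543095301 -0.1006522972454946
```

The hatch travelled exactly 118 mm between stops, so it is shut. Now the switch.

```bash
python3 - <<'E'
from h import *
y=-.100;z=.104
for x,zz in [(.035,.15),(.035,z)]:
    robot.move_linear(tum(x,y,zz),max_speed=.12)
st("down");x=.045
robot.move_linear(tum(x,y,z),max_speed=.1);L_=[]
while x<.135:
    x+=.004;robot.move_linear(tum(x,y,z),max_speed=.05);f=robot.get_obs()["wrist_force"]@U;L_.append((round(x,3),round(f,1)))
    if f<-9: break
print(L_);st("end")
robot.move_linear(tum(x-.03,y,z),max_speed=.1);robot.move_linear(tum(x-.03,y,.27))
w=cams.capture("top")
for d in cams.find_in("switch_tip","top")[:2]: r=ray(w,d["location"],.134)-T0;print(d["confidence"],d["location"],r@U,r@V)
s=cams.capture("wrist");
for d in cams.find_in("switch_tip","wrist")[:2]: r=ray(s,d["location"],.134)-T0;print(d["confidence"],r@U,r@V)
cv2.imwrite("pics/m16.png",np.hstack([cv2.resize(w["img"][110:300,150:420],(450,317)),cv2.copyMakeBorder(cv2.resize(s["img"],(350,262)),0,55,0,0,cv2.BORDER_CONSTANT)]))
E
```

```text
down t88.0 [ 0.5143 -0.072   0.1045] F [ 0.6 -0.4 -0.9] gw0.001 gf0
[(0.049, np.float64(0.2)), (0.053, np.float64(0.0)), (0.057, np.float64(-0.3)), (0.061, np.float64(1.0)), (0.065, np.float64(0.1)), (0.069, np.float64(0.9)), (0.073, np.float64(-0.8)), (0.077, np.float64(0.4)), (0.081, np.float64(-6.4)), (0.085, np.float64(-2.7)), (0.089, np.float64(-2.1)), (0.093, np.float64(-0.3)), (0.097, np.float64(-0.4)), (0.101, np.float64(-0.3)), (0.105, np.float64(0.6)), (0.109, np.float64(-0.4)), (0.113, np.float64(0.9)), (0.117, np.float64(-0.9)), (0.121, np.float64(-3.3)), (0.125, np.float64(-11.9))]
end t93.3 [ 0.5671 -0.1396  0.1036] F [-6.3 10.2  4.8] gw0.003 gf6
0.63 [286.7, 182.5] 0.1471827989215707 -0.10225556271483077
0.88 0.14345396008775677 -0.09958524663400814
```

View pics/m16.png

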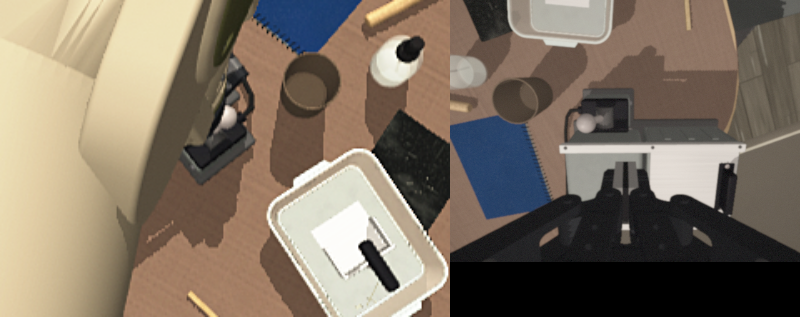

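The ball now leans to +x, about 42 mm farther along at its stop. The hatch is shut, the scoop lies flat in the empty tub, and the beaker and bottle have not moved. The gripper is clear of everything, so I'm handing in.

```bash
python3 - <<'E'
from h import *
p=robot.get_obs()["position"];robot.move_linear([p[0],p[1],.30]);robot.dwell(.5);st()
print(workorder.finish_job())
E
```

```text
t96.0 [ 0.5507 -0.1189  0.2998] F [-0.6  0.1  0.5] gw0.000 gf0
the job is handed in; nothing more can be done
None
```

The job is handed in at 96 s with no verdict returned: all 7 beads are in the trough, the hatch was slid shut to its stop before the switch went on, and the scoop lies flat in the empty tub.

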